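Open the gauge case to its lid stop and put the vee block away

TASK

Put the vee block away in the wooden case: first swing the case's lid steadily open until you feel it press firmly against the rubber stop behind it, without slamming or forcing it. Then, leaving the lid open there, set the vee block down inside the case (do not drop it), upright on the floor with its groove up, and let go. Leave the wire bobbin and the tin of nuts where they stand.

Things in the scene. Friction and masses are not known exactly. Their poses are not given: they have to be found in the camera images.
- case_floor (a point): Centre of the inner floor of the wooden case. The case is fixed to the bench, outside 140 (its x) by 190 (its y) by 64 mm high, walls and floor 8 mm thick, so the inside is 124 by 174 mm and 56 mm deep and this point is 8 mm above the bench. Axes are the case's: x from its front to its hinged back, y along the hinge, z up. The case stands with a small yaw.
- case_hinge (a point): Middle of the lid's hinge axis (case axes): 72 mm behind the floor's centre and 66 mm above the bench. The axis is the case's y.
- lid (a joint): Lid angle, rad: 0 shut, growing as the front edge rises; pi/2 is upright. Wooden lid 140 by 190 by 11 mm, about 0.3 to 0.5 kg, reaching from 2 to 142 mm from the hinge axis; its outer face is 9 mm above the axis when shut. It starts shut or up to 0.35 rad ajar. The hinge is stiff (about 0.5 N m of friction), so the lid stays where it is left. The stop is set differently each time and meets the lid somewhere between about 1.6 and 1.9 rad.
- handle (a point): Middle of the lid's steel bar handle: a round bar 10 mm thick and 110 mm long, along the hinge's direction, on two 10 mm posts at its ends (100 mm free between them); its axis is 40 mm off the lid's outer face. With the lid shut it is 130 mm in front of the hinge axis and 49 mm above it. Axes are the lid's: x towards the hinge, y along the hinge, z out of the outer face.
- v_block: Plain steel vee block, 50 (its x) by 60 (its y) by 45 mm high, 0.3 to 0.6 kg, with a vee groove along y in its top. Origin at the centre of its underside, z up. It stands upright on the bench, at any of three places; flat side faces 50 mm apart across x, flat end faces 60 mm apart across y.
- coil_bobbin: Bystander: bobbin wound with copper wire, two dark flanges 56 mm across, 48 mm high; origin at the centre of its underside.
- nut_tin: Bystander: round grey open tin of nuts, 74 mm across, 45 mm high; origin at the centre of its underside.
- stop_bracket: Lid stop on the case's back: dark steel guide 25 by 46 by 24 mm, origin at its middle (83 mm behind the floor's centre, 42 mm above the bench). It carries a steel upright with a rubber roller (20 mm thick, 44 mm long, along the hinge, gives a few mm) that meets the lid's outer face. Roller axis 80 mm above the hinge axis and, clamped anew each time, 25 to 42 mm behind it (not part of this pose).

How it is judged (in metres and radians):
On the way, in this order (a step that is already met when the one before it is completed fails the run):
1. the lid, past upright, is pressed against its stop with at least 4 N on the stop (value of joint lid above 1.57 rad and contact force between stop_bracket and anything else above 4 N), for 0.2 s.
2. the vee block is set down inside the case while still held: its underside within 10 mm of the floor (z of v_block in the frame of case_floor below 0.01 m and horizontal distance between v_block and case_floor below 0.08 m and contact force between the fingers and v_block above 0.5 N), for 0.05 s.
At the end, for the whole second after the job is handed in: The lid is still open (over 1.54 rad); the vee block stands released and at rest inside the case, underside within 4 mm of the floor, upright within 0.1 rad (value of joint lid above 1.54 rad and x of v_block in the frame of case_floor between -0.045 and 0.045 m and y of v_block in the frame of case_floor between -0.065 and 0.065 m and z of v_block in the frame of case_floor below 0.004 m and angle between v_block's own z axis and vertical below 0.1 rad and linear speed of v_block below 0.02 m/s and velocity of joint lid between -0.05 and 0.05 rad/s); the robot touches nothing.
It fails at once if the lid is slammed: it turns faster than 2.5 rad/s (velocity of joint lid above 2.5 rad/s or velocity of joint lid below -2.5 rad/s).
It fails at once if the stop is forced: more than 60 N on it (contact force between stop_bracket and anything else above 60 N).
It fails at once if the bobbin or the tin of nuts is pushed more than 30 mm away (distance of any of coil_bobbin, nut_tin from where it was at the start of the episode above 0.03 m).
It also fails if it takes over 72 s, if anything falls off the work surface, if the arm or the gripper's body presses on something with over 40 N, if the wrist force passes 120 N, or if a joint passes its speed limit or range.

ROBOT

A 6-joint arm with a two-finger parallel gripper is mounted at the origin on a cart in front of the work surface, level with it; the furniture and walls round the work are solid. World frame = base frame: x ahead of the robot, y to its left, z up, the work surface at z = 0. Lengths are in mm, angles in rad, forces in N, time in s.
With the tool pointing down it reaches from about 300 to 775 mm from the base axis. Payload 14.6 kg.
Tool frame: the origin (TCP) lies at the very end of the fingers, on their centre line; the grasp point (between the pads) lies 19 mm behind it (manip.grip_point_offset is the distance from the TCP to the grasp point, in mm); z points along the fingers, y is the line along which they close (so a half turn about z gives the same grasp; the last joint's range is limited). The gripper opens to 94 mm and grips with 3 to 60 N. Pads are 16 mm wide; open, the fingers measure 119 mm over their backs; the gripper's body (75 mm by 177 mm) begins 78 mm behind the grasp point.
Start: joints at [1.247, 0.3, 1.521, -0, 1.321, -0.067], TCP at [139.691, 531.955, 205.446] pointing down, gripper open.
Joint ranges: [-3.03, 3.03], [-0.79, 2.21], [0.23, 2.52], [-1.04, 4.18], [0, 3.07], [-2.55, 2.55]. Speed limits (rad/s): [2.22, 2.22, 2.57, 3.14, 3.14, 3.14].

INTERFACE

Orientations are given as [roll, pitch, yaw] about the fixed x, y, z axes, in that order (R = Rz(yaw) Ry(pitch) Rx(roll)).
In Python, from cell import telemetry, eyes, manip gives the robot as it stands.
- The arm moves only by the tool play_rows, never from a script. Its arguments are lists of equal length, an entry for each row: "translation": the shift along the world's x, y, z in m, a list of three; "yaw": the turn about the world's z in rad. A call has 1 to 12 rows; each row is the pose to reach, as a shift and turn from the pose commanded when the call began; what a row does not reach only later rows make up. A row lasts 1/8 s, in which the tool goes at most 62.5 mm and 10.7 degrees, less where a joint would pass 70% of its speed; a pose out of reach is approached as far as the arm can. A call with a gripper value outside its range is refused whole. "hand" is the opening, from 0 (shut) to 1 (fully open), set as the call begins (left out, the last holds). The fingers move at their own pace and stop on an object; "force" is the grip in N (left out, the last holds). Time passes only in rows, so rows that repeat a pose let the fingers close. It gives the time, the measured TCP pose, the force, the opening and the grip force at its end, in the units of the state.
- telemetry.read_state(): the state, without advancing time (a new reading comes with each control period).
- eyes.camera(name): name is "scene" or "top" or "wrist"; returns a dict with "pixels" (480x640x3 uint8, red, green, blue), "fx", "fy", "cx", "cy" (pixels), "dist_coeffs" ([k1, k2, p1, p2, k3] as OpenCV has them; the pictures are not rectified), "cam_to_world" (4x4, takes a point from camera to world coordinates); the wrist camera has in their place "T_tool_cam" (4x4, takes a point from camera to tool coordinates, whose origin is the TCP and whose axes are the flange's). Camera axes: x right, y up, looking along -z (the intrinsics and any distortion apply to the point x, -y, -z); pixel columns grow to the right and rows downward; lengths in mm; the calibration is good to about 2 mm. A picture is of the moment at which its call begins: read the wrist's pose just before it. There is no depth.
- manip.sign_off(): hands the job in; it is judged then, once.
The state is a dict: "clock": time; "joints": joint angles; "qd": joint speeds; "effort": joint torques, N m; "eef_pos": TCP position; "eef_rot": TCP orientation; "wrist_force": force on the tool from outside, world axes, zero at the start; "moment": the same for the moment, N m; "finger_gap": finger opening in mm; "finger_force": force on a finger pad.
Only numpy, scipy, OpenCV 4.12 (cv2) and the standard library are available. Lean on these libraries where they do the work, as an engineer would, in place of code of your own. Each camera call takes 0.05 s, during which the arm holds its last target. There are 200 camera calls.

## Working session

There is one attempt and no reset: what is moved stays moved. The work goes in short steps, Python scripts to look and compute and a tool call to move; the robot and the scene stay as the last step left them, time stands still between calls to the robot, and variables do not carry over. Pictures are saved under pics/ and viewed, at most 10 in all, crops included, and the job is handed in when it is done.

Besides the shell and the picture viewer there is one more tool, called after ">>>" by a JSON object that holds its "fn" and its "kwargs". play_rows: Moves the arm, as the interface text tells. Its arguments: {"type":"object","properties":{"translation":{"type":"array","items":{"type":"array","items":{"type":"number"}}},"yaw":{"type":"array","items":{"type":"number"}},"hand":{"type":"number"},"force":{"type":"number"}},"required":["translation","yaw"]}

```bash
mkdir -p pics; ls
python3 - <<'E'
from cell import telemetry, eyes, manip
import cv2,pickle
d={}
for n in ["scene","top"]:
    c=eyes.camera(n); d[n]=c
    cv2.imwrite(f"pics/{n}0.png",c["pixels"][:,:,::-1])
    print(n,c["fx"],c["dist_coeffs"],c["cam_to_world"])
pickle.dump(d,open("c0.pkl","wb"))
print(telemetry.read_state())
E
```

```text
pics
scene 511.37163112681833 [-0.07007188  0.          0.          0.          0.        ] [[ 8.83926770e-01  2.53670428e-01 -3.92841927e-01  1.43232512e+01]
 [-4.67254213e-01  5.12581904e-01 -7.20370247e-01 -9.08346187e+02]
 [ 1.86270342e-02  8.20311590e-01  5.71613443e-01  8.02863863e+02]
 [ 0.00000000e+00  0.00000000e+00  0.00000000e+00  1.00000000e+00]]
top 477.13512719781284 [-0.05643491  0.          0.          0.          0.        ] [[-6.89270130e-03  9.78176013e-01 -2.07663616e-01  2.73820356e+02]
 [-9.99972910e-01 -6.20604597e-03  3.95788772e-03 -4.62868548e+01]
 [ 2.58274089e-03  2.07685271e-01  9.78192291e-01  1.18383239e+03]
 [ 0.00000000e+00  0.00000000e+00  0.00000000e+00  1.00000000e+00]]
{'clock': 0.1, 'joints': array([ 1.24742553e+00,  3.00438580e-01,  1.52149329e+00,  9.88966410e-06,
        1.32065088e+00, -6.66342034e-02]), 'qd': array([ 0.00051547, -0.00214686, -0.00209299, -0.00095453,  0.00233818,
       -0.00054792]), 'effort': array([ 1.96765919e-03, -5.32641113e+01, -3.53289771e+01,  7.10595120e-02,
        2.34146143e-02, -7.12920701e-05]), 'eef_pos': array([139.60991876, 531.76649069, 204.94129176]), 'eef_rot': array([-3.14060539e+00, -7.54835119e-05,  2.88485357e+00]), 'wrist_force': array([-0.57140656,  0.83942003, -0.28790511]), 'moment': array([ 0.01900251, -0.0109043 , -0.01846861]), 'finger_force': 0.0, 'finger_gap': 93.49438634502353}
```

View pics/scene0.png

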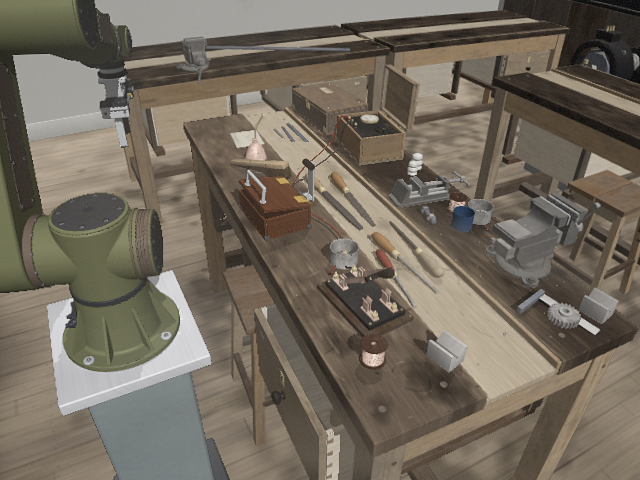

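View pics/top0.png

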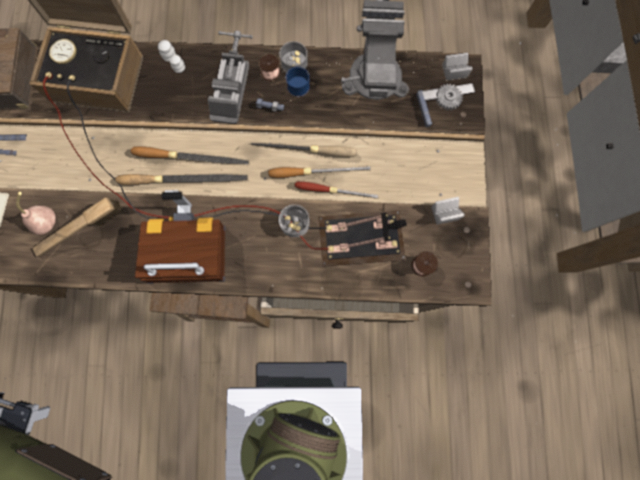

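The scene view shows the case at about (275,205), with its handle at (250-265, 172-200), the tin at (343,250), the bobbin at (373,350) and the vee block at (446,352). In the top view they are the case (137-223, 218-280), handle (147-202, 268), block (449,210), bobbin (425,263) and tin (294,220). I'll enlarge the details.

```bash
cat > h.py <<'E'
import numpy as np, cv2, pickle
def ray(c,uv):
    K=np.array([[c["fx"],0,c["cx"]],[0,c["fy"],c["cy"]],[0,0,1.]])
    p=cv2.undistortPoints(np.array([[uv]],float),K,np.array(c["dist_coeffs"],float))[0,0]
    M=np.array(c["cam_to_world"]); d=M[:3,:3]@np.array([p[0],-p[1],-1]); return M[:3,3],d/np.linalg.norm(d)
def plane(c,uv,z):
    o,d=ray(c,uv); return o+d*(z-o[2])/d[2]
def tri(c1,u1,c2,u2):
    o1,d1=ray(c1,u1);o2,d2=ray(c2,u2)
    t=np.linalg.lstsq(np.stack([d1,-d2],1),o2-o1,rcond=None)[0]
    a,b=o1+t[0]*d1,o2+t[1]*d2; return (a+b)/2,np.linalg.norm(a-b)
E
python3 - <<'E'
import pickle,cv2,numpy as np
d=pickle.load(open("c0.pkl","rb"))
t=d["top"]["pixels"];s=d["scene"]["pixels"]
f=lambda im,x,y,w,h,k:cv2.resize(im[y:y+h,x:x+w],None,fx=k,fy=k,interpolation=cv2.INTER_CUBIC)
a=np.vstack([np.hstack([f(t,130,185,100,100,4),f(s,230,150,100,100,4)]),np.hstack([f(t,400,180,80,40,5),f(s,410,320,80,40,5)])])
cv2.imwrite("pics/crop.png",a[:,:,::-1])
E
```

```text
(no output)
```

View pics/crop.png

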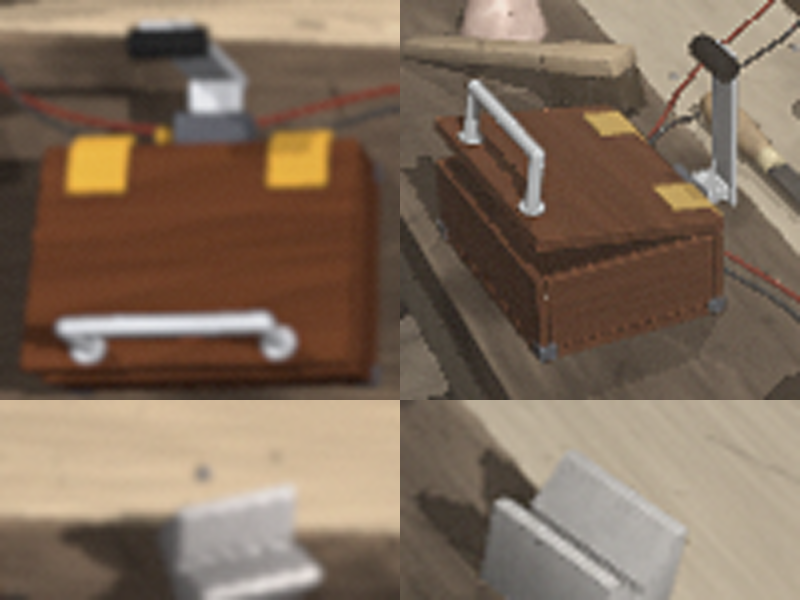

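The crop shows the lid ajar by about 0.2 rad, the handle bar, the roller on its upright, and the block's vee ridges. Next I triangulate these points.

Run:
```python
from h import *
np.set_printoptions(precision=1,suppress=True)
d=pickle.load(open("c0.pkl","rb"));t,s=d["top"],d["scene"]
for n,a,b in [("hL",(145,266.75),(248.75,171.75)),("hR",(198,265.5),(265.25,189.25)),("rL",(163.2,195.5),(304.3,160.8)),("rR",(181.2,195),(312.5,168.7)),
 ("vb rear L",(436,203),(444,331)),("vb rear R",(458.4,197.6),(466.6,345))]:
    print(n,*tri(t,a,s,b))
for n,b,z in [("fr bot",(265.75,239.5),0),("bk bot",(309.5,226.2),0),("fl bot",(240,208),0),("vb fL",(428.4,341),45),("vb fR",(453,358),45),("vb rL",(444,331),45),("vb rR",(466.6,345),45)]: print(n,plane(s,b,z))
for n,b,z in [("hingeL",(141.5,221),66+9),("hingeR",(220,220),75),("vb rL",(436,203),45),("vb rR",(458.4,197.6),45),("vb fR",(464,215),45)]: print("top",n,plane(t,b,z))
for n,b,c in [("tin",(294,220),t),("bob",(425,263),t)]: print(n,plane(c,b,45))
```

```text
hL [424.5 326.  132.5] 5.046890980550775
hR [426.1 205.9 136.5] 4.825209144964785
rL [582.9 290.1 148.4] 0.8496807472971167
rR [587.9 250.9 139.7] 4.12266933510924
vb rear L [ 591.8 -356.7   43.7] 3.9787614918105785
vb rear R [ 604.3 -412.6   48.3] 4.161135654508497
fr bot [409.9 174.3   0. ]
bk bot [545.8 180.4   0. ]
fl bot [402.8 360.9   0. ]
vb fL [ 546.6 -366.    45. ]
vb fR [ 562.3 -425.5   45. ]
vb rL [ 593. -358.   45.]
vb rR [ 609.2 -410.8   45. ]
top hingeL [541.1 363.   75. ]
top hingeR [542.2 173.2  75. ]
top vb rL [ 589.6 -355.3   45. ]
top vb rR [ 603.3 -412.6   45. ]
top vb fR [ 558.5 -423.4   45. ]
tin [548.2  -2.8  45. ]
bob [ 439.5 -319.5   45. ]
```

>>> {"fn": "play_rows", "kwargs": {"translation": [[0.015, -0.015, 0.005], [0.045, -0.045, 0.01], [0.08, -0.08, 0.02], [0.115, -0.12, 0.02], [0.15, -0.155, 0.02], [0.185, -0.19, 0.02], [0.22, -0.225, 0.02], [0.25, -0.255, 0.02], [0.27, -0.28, 0.02], [0.286, -0.294, 0.02], [0.286, -0.294, 0.02], [0.286, -0.294, 0.02]], "yaw": [-0.05, -0.18, -0.33, -0.48, -0.63, -0.78, -0.93, -1.08, -1.2, -1.27, -1.27, -1.27], "hand": 1}}

```text
clock: 1.6
eef_pos: [425.3, 237.8, 225.5]
eef_rot: [-3.142, -0.0, 1.615]
wrist_force: [0.5, -0.3, -0.5]
finger_gap: 93.9
finger_force: 0.0
```

```bash
cat >> h.py <<'E'
def wristcam():
    from cell import telemetry, eyes
    from scipy.spatial.transform import Rotation as R
    s=telemetry.read_state(); c=eyes.camera("wrist")
    M=np.eye(4);M[:3,:3]=R.from_euler("xyz",s["eef_rot"]).as_matrix();M[:3,3]=s["eef_pos"]
    c["cam_to_world"]=M@np.array(c["T_tool_cam"]); return c,s
E
python3 - <<'E'
from h import *
c,s=wristcam(); pickle.dump(c,open("w1.pkl","wb"))
cv2.imwrite("pics/w1.png",c["pixels"][:,:,::-1]); print(s["eef_pos"],s["eef_rot"],s["joints"],c["cam_to_world"])
E
```

```text
[425.29164987 237.84612009 225.53604587] [-3.14153258e+00 -6.70764811e-05  1.61528221e+00] [4.34691760e-01 1.43216405e-01 1.66472539e+00 8.73292850e-05
 1.33368091e+00 3.90185356e-01] [[ 9.99049982e-01 -4.24789575e-02 -9.72990840e-03  4.22450251e+02]
 [ 4.35785932e-02  9.72806643e-01  2.27482178e-01  3.03838370e+02]
 [-1.97886229e-04 -2.27690081e-01  9.73733633e-01  4.04898803e+02]
 [ 0.00000000e+00  0.00000000e+00  0.00000000e+00  1.00000000e+00]]
```

View pics/w1.png

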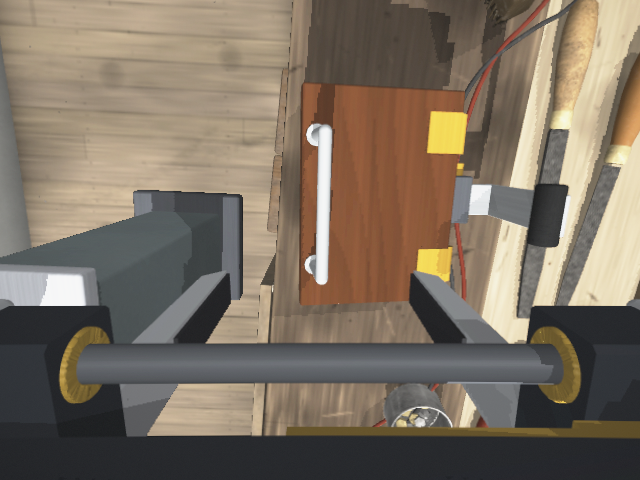

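The wrist view shows the bar from (325,128) to (321,281), the lid's back corner near (464,92) and its front edge at x≈301, and the roller at (547,185-245).

Run:
```python
from h import *
np.set_printoptions(precision=1,suppress=True)
c=pickle.load(open("w1.pkl","rb"));d=pickle.load(open("c0.pkl","rb"))
for z in (132,136): print(plane(c,(325,126),z),plane(c,(321.5,283),z))
print("tri",tri(c,(325,128),d["scene"],(248.75,171.75)),tri(c,(321.5,281),d["scene"],(265.25,189.25)))
print("hinge",plane(c,(464,92),75),plane(c,(449,248),75)); print("roller",plane(c,(551,184),146),plane(c,(544,246),146))
```

```text
[425.3 327.2 132. ] [428.1 207.9 132. ]
[425.2 326.8 136. ] [428.  209.3 136. ]
tri (array([426.1, 325.5, 132.6]), np.float64(1.6591980154492532)) (array([429. , 209.9, 133.8]), np.float64(2.179529750241514))
hinge [542.7 364.4  75. ] [547.4 227.8  75. ]
roller [586.  293.5 146. ] [589.4 248.7 146. ]
```

>>> {"fn": "play_rows", "kwargs": {"translation": [[0.003, -0.004, -0.015], [0.003, -0.004, -0.04], [0.003, -0.004, -0.07], [0.003, -0.004, -0.095], [0.003, -0.004, -0.108], [0.003, -0.004, -0.111], [0.003, -0.004, -0.111]], "yaw": [0, 0, 0, 0, -0.01, -0.01, -0.01], "hand": 1}}

```text
clock: 2.52
eef_pos: [428.9, 234.1, 114.9]
eef_rot: [3.141, -0.0, 1.605]
wrist_force: [0.3, -0.8, 0.7]
finger_gap: 94.2
finger_force: 0.0
```

>>> {"fn": "play_rows", "kwargs": {"translation": [[0, 0, 0], [0, 0, 0], [0, 0, 0], [0, 0, 0], [0, 0, 0], [0, 0, 0], [0, 0, 0], [0, 0, 0]], "yaw": [0, 0, 0, 0, 0, 0, 0, 0], "hand": 0, "force": 25}}

```text
clock: 3.52
eef_pos: [428.7, 234.0, 114.4]
eef_rot: [3.142, -0.0, 1.605]
wrist_force: [1.2, 0.4, -0.1]
finger_gap: 17.5
finger_force: 0.0
```

>>> {"fn": "play_rows", "kwargs": {"translation": [[0, 0, 0], [0, 0, 0], [0, 0, 0]], "yaw": [0, 0, 0]}}

```text
clock: 3.9
eef_pos: [427.2, 233.9, 114.2]
eef_rot: [-3.138, 0.001, 1.605]
wrist_force: [-12.0, -0.8, 5.6]
finger_gap: 9.1
finger_force: 25.0
```

Run:
```python
import numpy as np
# arc waypoints for the bar, relative to the grasp, hinge-to-bar (-119,67.5)
r=138.9;a0=np.arctan2(67.5,119)
for th in np.arange(.155,1.96,.075):
    a=a0+th-.155; dx=r*(np.cos(a0)-np.cos(a)); dz=r*(np.sin(a)-np.sin(a0))
    print(round(th,3),np.round([dx/1000,dx*.03/1000,dz/1000],4))
```

```text
0.155 [0. 0. 0.]
0.23 [0.0055 0.0002 0.0089]
0.305 [0.0116 0.0003 0.0173]
0.38 [0.0183 0.0006 0.0252]
0.455 [0.0256 0.0008 0.0326]
0.53 [0.0335 0.001  0.0395]
0.605 [0.0418 0.0013 0.0457]
0.68 [0.0506 0.0015 0.0513]
0.755 [0.0598 0.0018 0.0562]
0.83 [0.0693 0.0021 0.0605]
0.905 [0.0791 0.0024 0.064 ]
0.98 [0.0892 0.0027 0.0667]
1.055 [0.0994 0.003  0.0687]
1.13 [0.1097 0.0033 0.0699]
1.205 [0.1201 0.0036 0.0704]
1.28 [0.1306 0.0039 0.07  ]
1.355 [0.1409 0.0042 0.0689]
1.43 [0.1512 0.0045 0.067 ]
1.505 [0.1612 0.0048 0.0644]
1.58 [0.1711 0.0051 0.061 ]
1.655 [0.1806 0.0054 0.0568]
1.73 [0.1899 0.0057 0.052 ]
1.805 [0.1987 0.006  0.0465]
1.88 [0.2071 0.0062 0.0403]
1.955 [0.215  0.0065 0.0336]
```

>>> {"fn": "play_rows", "kwargs": {"translation": [[-0.002, 0, 0], [0.001, 0, 0.005], [0.006, 0, 0.013], [0.013, 0, 0.021], [0.02, 0.001, 0.029], [0.0275, 0.001, 0.036], [0.036, 0.001, 0.0425], [0.0445, 0.0015, 0.0485], [0.053, 0.0015, 0.0535], [0.0605, 0.002, 0.0575], [0.067, 0.002, 0.0605], [0.067, 0.002, 0.0605]], "yaw": [0, 0, 0, 0, 0, 0, 0, 0, 0, 0, 0, 0]}}

```text
clock: 5.4
eef_pos: [496.0, 235.7, 176.1]
eef_rot: [3.141, 0.0, 1.605]
wrist_force: [-4.6, -3.6, 8.6]
finger_gap: 9.2
finger_force: 25.0
```

>>> {"fn": "play_rows", "kwargs": {"translation": [[0.005, 0, 0.003], [0.0125, 0, 0.0055], [0.022, 0.0005, 0.008], [0.0325, 0.001, 0.01], [0.043, 0.0015, 0.0115], [0.0533, 0.0015, 0.0115], [0.0635, 0.002, 0.011], [0.0735, 0.002, 0.009], [0.083, 0.0025, 0.007], [0.0895, 0.0025, 0.0055], [0.093, 0.0025, 0.0045], [0.093, 0.0025, 0.0045]], "yaw": [0, 0, 0, 0, 0, 0, 0, 0, 0, 0, 0, 0]}}

```text
clock: 6.9
eef_pos: [589.3, 238.0, 179.8]
eef_rot: [3.14, 0.0, 1.604]
wrist_force: [2.3, -4.7, 2.4]
finger_gap: 9.0
finger_force: 25.0
```

>>> {"fn": "play_rows", "kwargs": {"translation": [[0.002, 0, -0.0005], [0.0045, 0, -0.0015], [0.007, 0, -0.0025], [0.01, 0.0005, -0.0035], [0.013, 0.0005, -0.005], [0.016, 0.0005, -0.0065], [0.019, 0.0005, -0.008], [0.022, 0.0005, -0.0095], [0.024, 0.001, -0.0105], [0.024, 0.001, -0.0105]], "yaw": [0, 0, 0, 0, 0, 0, 0, 0, 0, 0]}}

```text
clock: 8.15
eef_pos: [612.9, 238.7, 169.0]
eef_rot: [3.141, 0.001, 1.604]
wrist_force: [-0.8, -6.8, 1.9]
finger_gap: 9.2
finger_force: 25.0
```

>>> {"fn": "play_rows", "kwargs": {"translation": [[0.0015, 0, -0.0005], [0.003, 0, -0.0015], [0.0045, 0, -0.0025], [0.006, 0, -0.0035], [0.0075, 0, -0.0045], [0.0075, 0, -0.0045]], "yaw": [0, 0, 0, 0, 0, 0]}}

```text
clock: 8.9
eef_pos: [620.3, 238.8, 164.5]
eef_rot: [-3.142, 0.001, 1.604]
wrist_force: [-0.6, -6.0, 1.8]
finger_gap: 9.5
finger_force: 25.0
```

>>> {"fn": "play_rows", "kwargs": {"translation": [[0.0012, 0, -0.0008], [0.0025, 0, -0.0015], [0.004, 0, -0.0025], [0.004, 0, -0.0025]], "yaw": [0, 0, 0, 0]}}

```text
clock: 9.4
eef_pos: [624.2, 238.9, 161.9]
eef_rot: [-3.141, 0.001, 1.604]
wrist_force: [-1.0, -4.0, 2.2]
finger_gap: 9.3
finger_force: 25.0
```

>>> {"fn": "play_rows", "kwargs": {"translation": [[0.001, 0, -0.0007], [0.002, 0, -0.0014], [0.003, 0, -0.002], [0.003, 0, -0.002]], "yaw": [0, 0, 0, 0]}}

```text
clock: 9.9
eef_pos: [627.0, 238.9, 159.9]
eef_rot: [-3.141, 0.001, 1.605]
wrist_force: [-2.4, -5.3, 2.1]
finger_gap: 9.3
finger_force: 25.0
```

>>> {"fn": "play_rows", "kwargs": {"translation": [[0.001, 0, -0.0007], [0.002, 0, -0.0014], [0.002, 0, -0.0014]], "yaw": [0, 0, 0]}}

```text
clock: 10.28
eef_pos: [627.5, 239.0, 159.5]
eef_rot: [-3.138, 0.001, 1.605]
wrist_force: [-19.9, -7.4, 12.8]
finger_gap: 9.0
finger_force: 25.0
```

>>> {"fn": "play_rows", "kwargs": {"translation": [[0, 0, 0], [0, 0, 0], [0, 0, 0], [-0.001, 0, 0.0007], [-0.0015, 0, 0.001]], "yaw": [0, 0, 0, 0, 0]}}

```text
clock: 10.9
eef_pos: [627.2, 239.0, 159.8]
eef_rot: [-3.141, 0.001, 1.605]
wrist_force: [-3.0, -5.9, 2.8]
finger_gap: 9.1
finger_force: 25.0
```

>>> {"fn": "play_rows", "kwargs": {"translation": [[0, 0, 0], [0, 0, 0], [0, 0, 0], [0, 0, 0]], "yaw": [0, 0, 0, 0], "hand": 0.22}}

```text
clock: 11.4
eef_pos: [627.7, 239.6, 159.5]
eef_rot: [3.142, -0.0, 1.605]
wrist_force: [0.4, -0.8, 0.2]
finger_gap: 20.5
finger_force: 0.0
```

>>> {"fn": "play_rows", "kwargs": {"translation": [[0, 0, 0.005], [0, 0, 0.015], [0, 0, 0.03], [0, 0, 0.055], [0, 0, 0.085], [0, -0.01, 0.11], [0, -0.035, 0.12], [-0.005, -0.075, 0.12], [-0.01, -0.12, 0.12], [-0.015, -0.17, 0.12], [-0.02, -0.22, 0.12], [-0.025, -0.27, 0.12]], "yaw": [0, 0, 0, 0, 0, 0, 0, 0, 0, 0, 0.02, 0.04]}}

```text
clock: 12.9
eef_pos: [601.7, -33.3, 279.5]
eef_rot: [-3.141, 0.0, 1.645]
wrist_force: [0.8, 0.1, 0.7]
finger_gap: 20.5
finger_force: 0.0
```

>>> {"fn": "play_rows", "kwargs": {"translation": [[-0.005, -0.05, 0], [-0.01, -0.1, 0], [-0.015, -0.15, -0.005], [-0.02, -0.2, -0.015], [-0.025, -0.25, -0.03], [-0.028, -0.295, -0.05], [-0.028, -0.33, -0.07], [-0.028, -0.35, -0.08], [-0.028, -0.358, -0.08], [-0.028, -0.358, -0.08], [-0.028, -0.358, -0.08]], "yaw": [0.02, 0.04, 0.06, 0.08, 0.1, 0.12, 0.14, 0.16, 0.17, 0.17, 0.17], "hand": 1}}

```text
clock: 14.28
eef_pos: [574.9, -388.0, 200.4]
eef_rot: [3.141, 0.001, 1.815]
wrist_force: [-1.0, 0.2, 0.6]
finger_gap: 94.1
finger_force: 0.0
```

Run:
```python
from h import *
from cell import eyes
c,s=wristcam(); pickle.dump(c,open("w2.pkl","wb"))
sc=eyes.camera("scene"); pickle.dump(sc,open("s2.pkl","wb"))
im=c["pixels"]; k=cv2.resize(sc["pixels"][80:280,200:400],(400,400))
cv2.imwrite("pics/w2.png",np.hstack([cv2.resize(im[120:420,170:470],(400,400)),k])[:,:,::-1]); print(s["eef_pos"],s["eef_rot"],s["joints"])
```

```text
[ 574.86704402 -387.96671407  200.39147297] [3.14097374e+00 7.02312686e-04 1.81519907e+00] [-6.46480941e-01  6.36972013e-01  1.04702676e+00  3.99814278e-05
  1.45665862e+00 -8.90888435e-01]
```

View pics/w2.png

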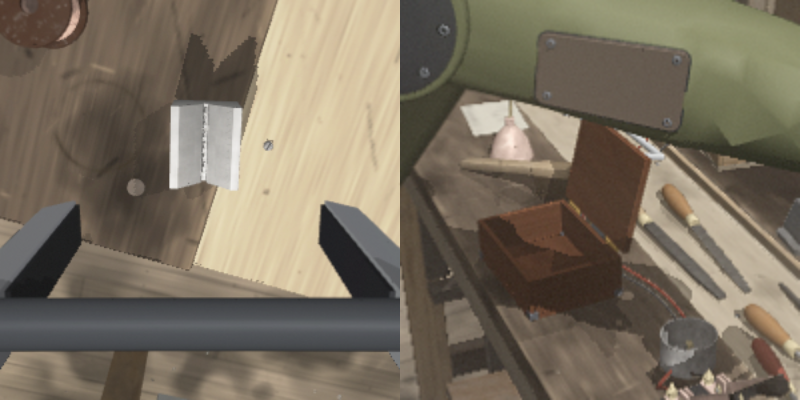

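The lid is standing open (right half). In the wrist crop the block's top corners are at about (171,106), (241,108), (171,188) and (238,189).

Run:
```python
from h import *
np.set_printoptions(precision=1,suppress=True)
c=pickle.load(open("w2.pkl","rb"))
P=np.array([plane(c,(170+x*.75,120+y*.75),45) for x,y in [(171,106),(241,108),(171,188),(238,189)]])
print(P,P.mean(0)); e=(P[0]+P[1]-P[2]-P[3])/2; f=(P[1]+P[3]-P[0]-P[2])/2
print("yaw",np.arctan2(-e[0],e[1]),np.arctan2(f[1],f[0]),np.linalg.norm(e),np.linalg.norm(f))
```

```text
[[ 548.7 -364.    45. ]
 [ 596.3 -353.6   45. ]
 [ 562.2 -421.6   45. ]
 [ 609.4 -410.7   45. ]] [ 579.2 -387.5   45. ]
yaw 0.22812151511296372 0.22135350610036209 58.879205702718565 48.569774621934926
```

>>> {"fn": "play_rows", "kwargs": {"translation": [[0.002, 0, -0.015], [0.0045, 0, -0.045], [0.0045, 0, -0.085], [0.0045, 0, -0.125], [0.0045, 0, -0.16], [0.0045, 0, -0.182], [0.0045, 0, -0.192], [0.0045, 0, -0.195], [0.0045, 0, -0.195]], "yaw": [0, -0.01, -0.02, -0.02, -0.02, -0.02, -0.02, -0.02, -0.02]}}

```text
clock: 15.5
eef_pos: [579.6, -388.8, 5.5]
eef_rot: [3.141, 0.001, 1.795]
wrist_force: [-0.3, -0.1, 0.3]
finger_gap: 93.9
finger_force: 0.0
```

>>> {"fn": "play_rows", "kwargs": {"translation": [[0, 0, 0], [0, 0, 0], [0, 0, 0], [0, 0, 0], [0, 0, 0], [0, 0, 0], [0, 0, 0], [0, 0, 0]], "yaw": [0, 0, 0, 0, 0, 0, 0, 0], "hand": 0, "force": 35}}

```text
clock: 16.5
eef_pos: [579.2, -388.5, 4.6]
eef_rot: [-3.142, -0.0, 1.795]
wrist_force: [-0.5, 1.2, 1.0]
finger_gap: 49.7
finger_force: 35.0
```

>>> {"fn": "play_rows", "kwargs": {"translation": [[0, 0, 0.01], [0, 0, 0.03], [0, 0, 0.065], [0, 0, 0.105], [0, 0.005, 0.145], [-0.005, 0.02, 0.175], [-0.012, 0.05, 0.19], [-0.02, 0.09, 0.19], [-0.03, 0.135, 0.19], [-0.04, 0.18, 0.19], [-0.05, 0.225, 0.19], [-0.06, 0.27, 0.19]], "yaw": [0, 0, 0, 0, 0, 0.03, 0.1, 0.2, 0.3, 0.4, 0.5, 0.6]}}

```text
clock: 18.0
eef_pos: [518.7, -117.1, 196.0]
eef_rot: [3.141, 0.002, 2.398]
wrist_force: [-0.3, 0.0, -3.4]
finger_gap: 49.8
finger_force: 35.0
```

>>> {"fn": "play_rows", "kwargs": {"translation": [[-0.01, 0.045, 0], [-0.02, 0.09, 0], [-0.028, 0.135, 0], [-0.034, 0.18, 0], [-0.04, 0.225, 0], [-0.045, 0.27, 0], [-0.049, 0.31, 0], [-0.052, 0.345, 0], [-0.053, 0.37, 0], [-0.053, 0.382, 0], [-0.053, 0.3845, 0], [-0.053, 0.3845, 0]], "yaw": [0.1, 0.2, 0.3, 0.4, 0.5, 0.58, 0.65, 0.71, 0.75, 0.77, 0.775, 0.775]}}

```text
clock: 19.5
eef_pos: [466.3, 265.3, 194.8]
eef_rot: [-3.142, 0.0, -3.114]
wrist_force: [0.4, -0.4, -3.4]
finger_gap: 49.7
finger_force: 35.0
```

Run:
```python
from h import *
from cell import eyes
c,s=wristcam(); 
sc=eyes.camera("scene")
im=c["pixels"]; k=cv2.resize(sc["pixels"][100:280,200:380],(300,300))
o=np.zeros((300,700,3),np.uint8); o[:,:400]=cv2.resize(im,(400,300)); o[:,400:]=k
cv2.imwrite("pics/w3.png",o[:,:,::-1]); print(s["eef_pos"],s["eef_rot"],s["finger_gap"]); pickle.dump(c,open("w3.pkl","wb"))
```

```text
[466.31347324 265.33678837 194.7598738 ] [-3.14151466e+00  1.15735742e-04 -3.11438337e+00] 49.72623573861574
```

View pics/w3.png

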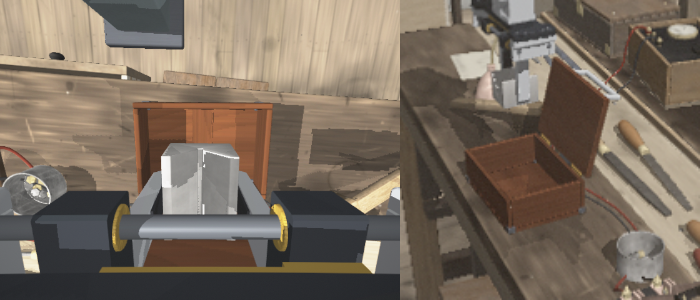

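Run:
```python
from h import *
c=pickle.load(open("w3.pkl","rb"))
print(plane(c,(134*1.6,103*1.6),64),plane(c,(272*1.6,103*1.6),64))
```

```text
[407.83840933 176.02479046  64.        ] [402.9919784  360.98891393  64.        ]
```

>>> {"fn": "play_rows", "kwargs": {"translation": [[0, 0, -0.015], [0, 0, -0.045], [0, 0, -0.08], [0, 0, -0.11], [0, 0, -0.11]], "yaw": [0, 0, 0, 0, 0]}}

```text
clock: 20.23
eef_pos: [464.9, 265.0, 82.1]
eef_rot: [-3.14, -0.004, -3.114]
wrist_force: [-0.4, -0.4, -3.1]
finger_gap: 49.7
finger_force: 35.0
```

>>> {"fn": "play_rows", "kwargs": {"translation": [[0, 0.002, -0.012], [0, 0.003, -0.03], [0, 0.003, -0.048], [0, 0.003, -0.06], [0, 0.003, -0.066], [0, 0.003, -0.068], [0, 0.003, -0.068]], "yaw": [0, 0, 0, 0, 0, 0, 0]}}

```text
clock: 21.1
eef_pos: [466.4, 269.0, 16.8]
eef_rot: [3.141, 0.0, -3.113]
wrist_force: [-0.6, -0.3, -3.9]
finger_gap: 50.0
finger_force: 35.0
```

>>> {"fn": "play_rows", "kwargs": {"translation": [[0, 0, -0.0007], [0, 0, -0.0014], [0, 0, -0.0021], [0, 0, -0.0021]], "yaw": [0, 0, 0, 0]}}

```text
clock: 21.6
eef_pos: [466.2, 269.0, 14.4]
eef_rot: [-3.142, -0.0, -3.113]
wrist_force: [-0.4, -0.1, -4.1]
finger_gap: 49.8
finger_force: 35.0
```

>>> {"fn": "play_rows", "kwargs": {"translation": [[0, 0, -0.0006], [0, 0, -0.0012], [0, 0, -0.0018], [0, 0, -0.0018]], "yaw": [0, 0, 0, 0]}}

```text
clock: 22.1
eef_pos: [466.2, 269.0, 12.6]
eef_rot: [-3.142, -0.0, -3.113]
wrist_force: [-0.2, 0.9, -3.7]
finger_gap: 49.8
finger_force: 35.0
```

>>> {"fn": "play_rows", "kwargs": {"translation": [[0, 0, -0.0005], [0, 0, -0.001], [0, 0, -0.001]], "yaw": [0, 0, 0]}}

```text
clock: 22.48
eef_pos: [466.3, 269.0, 12.5]
eef_rot: [3.142, 0.0, -3.113]
wrist_force: [-4.7, -2.7, 9.1]
finger_gap: 49.7
finger_force: 35.0
```

>>> {"fn": "play_rows", "kwargs": {"translation": [[0, 0, 0.0005], [0, 0, 0.0005]], "yaw": [0, 0]}}

```text
clock: 22.72
eef_pos: [466.3, 269.0, 12.5]
eef_rot: [3.142, 0.0, -3.113]
wrist_force: [-3.2, -1.6, 6.0]
finger_gap: 49.4
finger_force: 35.0
```

>>> {"fn": "play_rows", "kwargs": {"translation": [[0, 0, 0], [0, 0, 0], [0, 0, 0], [0, 0, 0], [0, 0, 0], [0, 0, 0]], "yaw": [0, 0, 0, 0, 0, 0], "hand": 0.85}}

```text
clock: 23.48
eef_pos: [466.2, 269.0, 12.2]
eef_rot: [3.142, 0.0, -3.113]
wrist_force: [-0.6, 0.8, 0.2]
finger_gap: 79.6
finger_force: 0.0
```

>>> {"fn": "play_rows", "kwargs": {"translation": [[0, 0, 0.01], [0, 0, 0.03], [0, 0, 0.06], [0, 0, 0.1], [-0.01, 0, 0.14], [-0.02, 0, 0.18], [-0.03, 0, 0.21], [-0.035, 0, 0.23], [-0.035, 0, 0.23], [-0.035, 0, 0.23]], "yaw": [0, 0, 0, 0, 0, 0, 0, 0, 0, 0]}}

```text
clock: 24.72
eef_pos: [431.1, 268.8, 241.4]
eef_rot: [-3.141, -0.001, -3.113]
wrist_force: [-0.2, 0.1, 0.0]
finger_gap: 80.0
finger_force: 0.0
```

Run:
```python
from h import *
from cell import eyes
c,s=wristcam(); sc=eyes.camera("scene")
o=np.hstack([cv2.resize(c["pixels"],(400,300)),cv2.resize(sc["pixels"][100:280,200:380],(300,300))])
cv2.imwrite("pics/w4.png",o[:,:,::-1]); print(s["eef_pos"],s["wrist_force"],s["finger_gap"])
```

```text
[431.05745317 268.76842227 241.42090165] [-0.22276403  0.1198074   0.0383212 ] 79.99867407585937
```

View pics/w4.png

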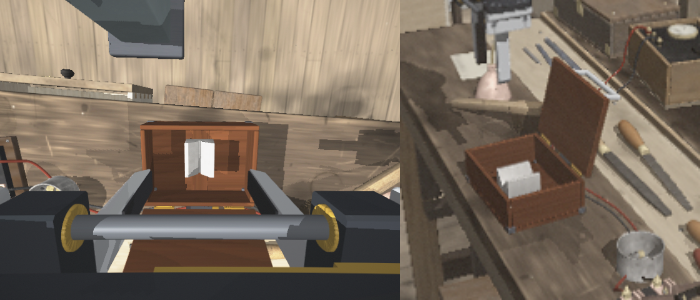

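The block is upright inside the case at about (199,158) in the wrist half of the picture, the lid is open and the gripper is clear. I'm handing in.

```bash
python3 -c "
from cell import manip
print(manip.sign_off())"
```

```text
the job is handed in; nothing more can be done
None
```

I pressed the lid open against its stop, set the vee block upright on the case floor and released it, left the bobbin and tin untouched, and handed the job in at about 25 s; no verdict came back.

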